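# Topple the tall carton into its spring holder

## Task

The tall card carton stands on end at the mouth of the wooden holder. Tip it over into the holder by pushing it near its top, then slide it lengthwise against the sprung end plate until the catch in the floor springs up behind its near end and keeps it clamped, and let go of it. The carton is thin card: never press on it with more than 25 N, and leave the jar, tape measure, tape roll and tin beside the holder where they are.

Things in the scene. Friction and masses are not known exactly. Their poses are not given: they have to be found in the camera images.
- carton_centre (a point): Centre of a closed card carton, 64 x 62 mm across, 260 mm long, 0.34 to 0.48 kg. Starts on end on the table, square to the holder (2 degrees), 8 to 30 mm outside its mouth, on its middle line within 2 mm. Local y: long axis (up at first, pointing into the holder once tipped in). Local x: the 64 mm side, points into the holder at first.
- bed: Wooden holder fixed to the table. Origin: on the table, middle of the mouth edge; x points into the holder, z up. Floor board x = 0 to 0.39, 114 mm wide, its top 15 mm above the table. A steel strap on it carries a catch near the mouth and, 252.5 mm further in, a sprung end plate. The strap is set anew each time: catch's inner face at x = 0.035 to 0.080, not measured; find by feel or sight.
- rails (a point): Point on the holder's middle line at the start of its two side rails, on the floor board (x = 0.10, z = 0.015 in the holder's frame). The rails run from here 210 mm inward, 74 mm apart inside (6 mm clear on each side of the carton); straight for 20 mm above the floor, then flared outward up to 42 mm. Nearer the mouth there are no rails.
- plate (a joint): Travel (m) of the sprung upright end plate (60 mm wide, 44 mm high): 0 = rest, grows as the carton pushes it in, hard stop at 0.0105. Spring: 4 N to start, 0.7 N per mm more, 11.3 N at the stop, past which force rises steeply. The carton's near end clears the catch at 0.0075. The carton's sliding friction adds 1 to 5 N.
- catch (a joint): Depression (m) of the catch, a steel tongue 30 mm wide, 8 mm thick, in the middle of the floor near the mouth, standing 8 mm above the floor: 0 = up, 0.008 = pressed flush by the carton lying on it (1 N). Springs up by itself behind the carton's near end once that has passed; the end plate then presses the carton back against it.
- jar_centre (a point): Centre of a glass spice jar, 44 mm across, 105 mm high, standing beside the holder: leave alone.
- rule_centre (a point): Centre of a tape measure, 65 x 89 x 34 mm, lying beside the holder: leave alone.
- roll_centre (a point): Centre of a flat roll of tape, 72 mm across, 20 mm high, lying beside the holder: leave alone.
- tin_centre (a point): Centre of a food tin, 75 mm across, 58 mm high, standing beside the holder: leave alone.

How it is judged (in metres and radians):
On the way:
1. the carton lies on its side on the holder's floor, between the rails, not yet held by the end plate (angle between carton_centre's own y axis and vertical above 1.48 rad and height (world z) of carton_centre below 0.054 m and y of carton_centre in the frame of bed between -0.012 and 0.012 m and value of joint plate below 0.004 m), for 0.2 s.
At the end, for the whole second after the job is handed in: The carton lies flat on its side in the holder (centre within 12 mm of the holder's middle line and less than 54 mm above the table, long axis within 5 degrees of level), the catch is up (less than 3 mm depressed) and the end plate is held in by more than 5.5 mm; the carton is at rest (angle between carton_centre's own y axis and vertical above 1.48 rad and height (world z) of carton_centre below 0.054 m and y of carton_centre in the frame of bed between -0.012 and 0.012 m and value of joint plate above 0.0055 m and value of joint catch below 0.003 m and linear speed of carton below 0.02 m/s); the robot touches nothing.
It fails at once if the carton is pressed with more than 25 N (contact force between any of the arm, the fingers and carton above 25 N).
It fails at once if the spice jar is moved by more than 20 mm (distance of jar_centre from where it was at the start of the episode above 0.02 m).
It fails at once if the tape measure is moved by more than 20 mm (distance of rule_centre from where it was at the start of the episode above 0.02 m).
It fails at once if the roll of black tape is moved by more than 20 mm (distance of roll_centre from where it was at the start of the episode above 0.02 m).
It fails at once if the food tin is moved by more than 20 mm (distance of tin_centre from where it was at the start of the episode above 0.02 m).
It also fails if it takes over 72 s, if anything falls off the work surface, if the arm or the gripper's body presses on something with over 40 N, if the wrist force passes 120 N, or if a joint passes its speed limit or range.

## Robot

A 7-joint arm with a two-finger parallel gripper is mounted at the origin on a cart in front of the work surface, level with it; the furniture and walls round the work are solid. World frame = base frame: x ahead of the robot, y to its left, z up, the work surface at z = 0. Lengths are in m, angles in degrees, forces in N, time in s.
With the tool pointing down it reaches from about 0.425 to 0.875 m from the base axis. Payload 4.7 kg.
Tool frame: the origin (TCP) lies on the centre line of the jaws, within the pads' length; the fingertips stand 25 mm ahead of it and the grasp point (between the pads) lies 6 mm ahead of it; z points along the fingers, y is the direction in which the jaws open and shut (so a half turn about z gives the same grasp; the last joint's range is limited). The gripper opens to 87 mm and grips with 3 to 60 N. Pads are 19 mm wide; open, the fingers measure 117 mm over their backs; the gripper's body (75 mm by 190 mm) begins 51 mm behind the grasp point.
Start: joints at [-75.739, 18.392, -4.016, 83.108, 1.295, 78.541, -3.26], TCP at [0.151, 0.632, 0.248] pointing down, gripper open.
Joint ranges: [-163.93, 163.93], [-17.29, 119.83], [-79.2, 71.16], [3.27, 140.29], [-89.18, 269.18], [5.43, 117.66], [-154.24, 154.24]. Speed limits (degrees/s): [147.25, 147.25, 180, 180, 180, 180, 180].

## Interface

Orientations are given as [roll, pitch, yaw] about the fixed x, y, z axes, in that order (R = Rz(yaw) Ry(pitch) Rx(roll)).
In Python, from cell import env gives the robot as it stands.
- The arm moves only by the shell command python3 -m creep 'ROWS' [OPENING] [FORCE]. ROWS is JSON, a list of rows, each an object of numbers: "tx", "ty", "tz": the shift along the tool's x, y, z in m; "rx", "ry", "rz": the turn, a rotation vector about the tool's x, y, z in degrees. In form: [{"tx": .., "ty": .., "tz": .., "rx": .., "ry": .., "rz": ..}, ...]. A call has 1 to 20 rows; each row shifts and turns the commanded pose from where the row before left it, along the tool's axes as they then stand; what a row does not reach is not made up. A row lasts 1/8 s, in which the tool goes at most 62.5 mm and 10.7 degrees, less where a joint would pass 70% of its speed; a pose out of reach is approached as far as the arm can. A call is refused whole if a number of a shift passes 0.0625 or a number of a turn 10.7, either way. A call with a gripper value outside its range is refused whole. OPENING is the finger opening in m, from 0 to 0.087, set as the call begins (- or left out, the last holds). The fingers move at their own pace and stop on an object; FORCE is the grip in N (left out, the last holds). Time passes only in rows, so rows that do not move let the fingers close. It gives the time, the measured TCP pose, the force and the opening at its end, in the units of the state.
- env.get_obs(): the state, without advancing time (a new reading comes with each control period).
- env.read_camera(name): name is "side" or "top"; returns a dict with "pixels" (384x512x3 uint8, red, green, blue), "intrinsics" (3x3 intrinsics, pixels), "R" (3x3) and "t" (3): a world point X has camera coordinates R X + t. Camera axes: x right, y down, z forward; pixel columns grow to the right and rows downward; lengths in m; the calibration is good to about 2 mm. A picture is of the moment at which its call begins. There is no depth.
- env.sign_off(): hands the job in, once; it reports no verdict.
The state is a dict: "time_s": time; "qpos": joint angles; "joint_velocities": joint speeds; "effort": joint torques, N m; "tool_pos": TCP position; "tool_rot": TCP orientation; "force": force on the tool from outside, world axes, zero at the start; "wrist_torque": the same for the moment, N m; "grip_width": finger opening in m.
Only numpy, scipy, OpenCV 4.12 (cv2) and the standard library are available. Lean on these libraries where they do the work, as an engineer would, in place of code of your own. Each camera call takes 0.05 s, during which the arm holds its last target.

## Working session

There is one attempt and no reset: what is moved stays moved. The work goes in short steps, Python scripts to look and compute and a shell command to move; the robot and the scene stay as the last step left them, time stands still between calls to the robot, and variables do not carry over. Pictures are saved under pics/ and viewed, and the job is handed in when it is done.

```bash
ls; mkdir -p pics
python3 - <<'E'
from cell import env
import cv2,numpy as np
o=env.get_obs();print({k:np.round(v,3) for k,v in o.items()})
for n in("side","top"):
    c=env.read_camera(n);cv2.imwrite(f"pics/{n}0.png",c["pixels"][:,:,::-1]);print(n,np.round(c["intrinsics"],1),np.round(c["R"],3),np.round(c["t"],3), np.round(-c["R"].T@c["t"],3))
E
```

```text
pics
{'time_s': np.float64(0.0), 'qpos': array([-75.738,  18.438,  -4.015,  83.175,   1.295,  78.54 ,  -3.259]), 'joint_velocities': array([ 0.112, -0.115, -0.011,  0.163,  0.106,  0.048,  0.136]), 'effort': array([-0.0000e+00, -4.9130e+01, -4.0400e-01, -3.1254e+01, -6.4000e-02,
        4.4000e-02,  0.0000e+00]), 'tool_pos': array([0.151, 0.632, 0.246]), 'tool_rot': array([-1.79893e+02,  6.00000e-03,  1.66548e+02]), 'force': array([-0.537, -0.038,  1.112]), 'wrist_torque': array([-0.017,  0.056, -0.008]), 'grip_width': np.float64(0.087)}
side [[351.    0.  260.4]
 [  0.  351.  195.3]
 [  0.    0.    1. ]] [[-0.986 -0.162  0.023]
 [-0.076  0.324 -0.943]
 [ 0.145 -0.932 -0.332]] [0.529 0.124 0.856] [0.407 0.844 0.389]
top [[398.3   0.  265.2]
 [  0.  398.3 194.5]
 [  0.    0.    1. ]] [[ 0.024 -1.     0.014]
 [-0.996 -0.025 -0.088]
 [ 0.088 -0.012 -0.996]] [0.031 0.546 0.955] [0.459 0.056 0.999]
```

View pics/side0.png

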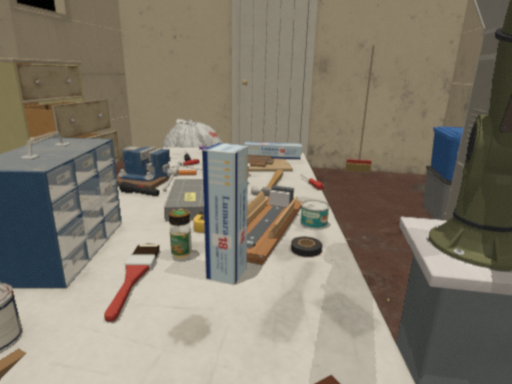

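View pics/top0.png

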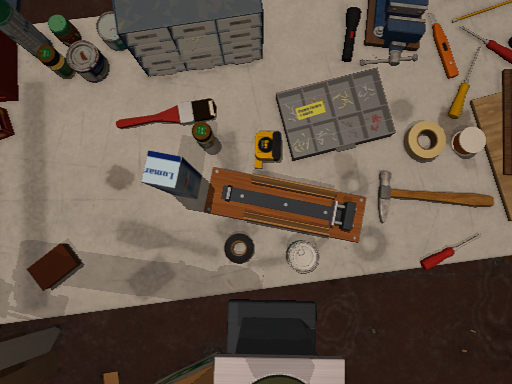

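The top view shows the holder running to the right (world −y), with the carton at its left end near (170,172). Next I'll enlarge it and measure.

Run:
```python
from cell import env
import cv2
im=cv2.imread("pics/top0.png")[135:275,130:380];cv2.imwrite("pics/topz.png",cv2.resize(im,None,fx=3.2,fy=3.2,interpolation=cv2.INTER_CUBIC))
im=cv2.imread("pics/side0.png")[135:290,160:340];cv2.imwrite("pics/sidez.png",cv2.resize(im,None,fx=3.8,fy=3.8,interpolation=cv2.INTER_CUBIC))
```

```text
(no output)
```

View pics/topz.png

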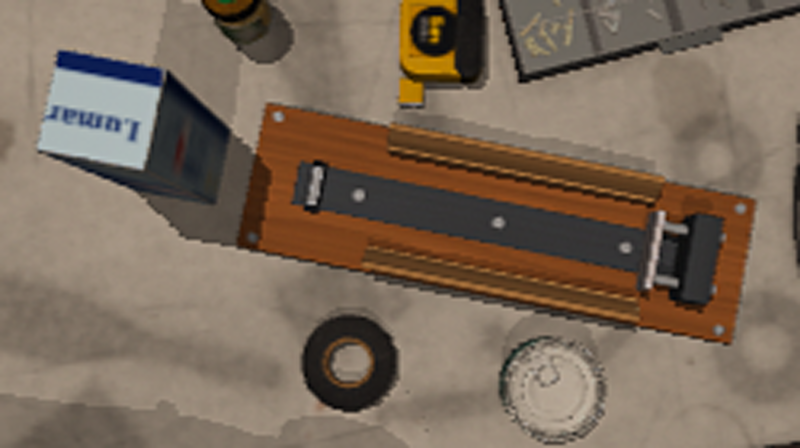

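View pics/sidez.png

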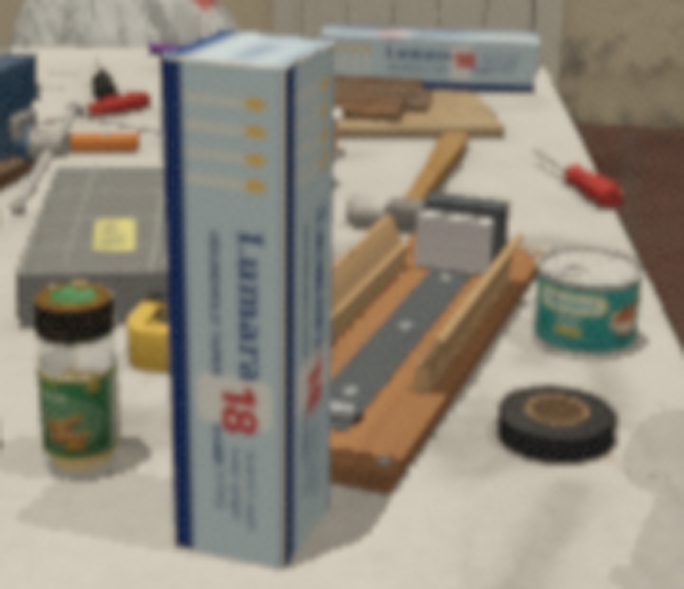

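The enlarged top view shows these points (zoomed pixels):
- Holder corners: (268,103), (238,247), (755,198) and (730,343).
- Carton top corners: (58,50), (166,70), (147,172) and (38,150).
- Catch tongue: about (316,187).

I'll cast rays through these onto their known heights.

```bash
cat > h.py <<'E'
import numpy as np
from cell import env
def ray(c,uv,z):
    d=c["R"].T@np.linalg.inv(c["intrinsics"])@np.array([uv[0],uv[1],1.]);o=-c["R"].T@c["t"]
    return o+d*(z-o[2])/d[2]
E
python3 - <<'E'
from h import *
import pickle
c=env.read_camera("top")
f=lambda u,v,z:ray(c,(u/3.2+130-.34,v/3.2+135-.34),z)
H=[f(*p,.015) for p in[(268,103),(238,247),(755,198),(730,343)]]
print(np.round(H,4)); 
mm=(H[0]+H[1])/2; ff=(H[2]+H[3])/2
print("len",np.linalg.norm(ff-mm),"w",np.linalg.norm(H[0]-H[1]),np.linalg.norm(H[2]-H[3]))
a=(ff-mm);a/=np.linalg.norm(a);print("mouth",mm,"x axis",a,"yaw",np.degrees(np.arctan2(a[1],a[0])))
w=H[1]-H[0];print("mouth edge dir",np.degrees(np.arctan2(w[1],w[0])))
b=np.array([-a[1],a[0],0])
L=lambda p:np.round([(p-mm)@a,(p-mm)@b,p[2]],4)
C=[f(*p,.26) for p in[(58,50),(166,70),(147,172),(38,150)]]
print("carton",[L(p) for p in C],L(sum(C)/4), sum(C)/4)
print("sizes",[np.linalg.norm(C[i]-C[i-1]) for i in range(4)])
for n,p in dict(catchtop=(316,187,.023),catchinner=(325,188,.023),catchfoot=(326,190,.017),platetop=(648,250,.059),platelow=(640,265,.02),platetopA=(663,212,.059),platetopB=(650,290,.059),roll=(350,362,.02),tin=(553,388,.058),rule=(440,40,.034),jar=(235,8,.105)).items(): print(n,L(f(*p)),np.round(f(*p),3))
E
```

```text
[[ 0.6121  0.1751  0.015 ]
 [ 0.4995  0.1942  0.015 ]
 [ 0.5474 -0.2054  0.015 ]
 [ 0.4349 -0.1863  0.015 ]]
len 0.38592941258134095 w 0.11420864483086972 0.11408994719767807
mouth [0.55584763 0.18463144 0.015     ] x axis [-0.16755291 -0.98586309  0.        ] yaw -99.6455702641162
mouth edge dir 170.3607397072325
carton [array([-0.0912,  0.0315,  0.26  ]), array([-0.0268,  0.0321,  0.26  ]), array([-0.0251, -0.0287,  0.26  ]), array([-0.0898, -0.0283,  0.26  ])] [-0.0582  0.0017  0.26  ] [0.5672639  0.24175081 0.26      ]
sizes [np.float64(0.05980522618261108), np.float64(0.06433098867123078), np.float64(0.06083790156318564), np.float64(0.06468604234180779)]
catchtop [ 0.0504 -0.0007  0.023 ] [0.547 0.135 0.023]
catchinner [ 0.0574 -0.0001  0.023 ] [0.546 0.128 0.023]
catchfoot [ 0.0579 -0.001   0.017 ] [0.545 0.128 0.017]
platetop [ 0.3037 -0.0021  0.059 ] [ 0.503 -0.114  0.059]
platelow [ 0.3063 -0.0116  0.02  ] [ 0.493 -0.115  0.02 ]
platetopA [0.3097 0.0278 0.059 ] [ 0.531 -0.125  0.059]
platetopB [ 0.3103 -0.0308  0.059 ] [ 0.473 -0.116  0.059]
roll [ 0.1021 -0.1266  0.02  ] [0.414 0.105 0.02 ]
tin [ 0.2532 -0.1148  0.058 ] [ 0.4   -0.046  0.058]
rule [0.1223 0.1279 0.034 ] [0.661 0.043 0.034]
jar [-0.0237  0.1075  0.105 ] [0.666 0.19  0.105]
```

```bash
cat >> h.py <<'E'
M=np.array([0.55585,0.18463,0.]);A=np.array([-.16755,-.98586,0]);B=np.array([.98586,-.16755,0])
L=lambda p:np.round([(p-M)@A,(p-M)@B,p[2]],4)
def status():
    o=env.get_obs();R=__import__("scipy.spatial.transform",fromlist=["x"]).Rotation.from_euler("xyz",o["tool_rot"],degrees=True).as_matrix()
    print("t",round(float(o["time_s"]),2),"bed",L(o["tool_pos"]),"rot",np.round(o["tool_rot"],2),"F",np.round(o["force"],2),"Fbed",round(float(o["force"]@A),2),"w",round(float(o["grip_width"]),4));return o,R
def goto(x,y,z):
    o,R=status();t=M+A*x+B*y+np.array([0,0,z]);print("tool shift",np.round(R.T@(t-o["tool_pos"]),4))
E
python3 - <<'E'
from h import *
c=env.read_camera("side")
f=lambda u,v,z:ray(c,(u/3.8+160-.37,v/3.8+135-.37),z)
print([L(f(*p,0)) for p in[(178,545),(288,565),(328,510)]])
print([L(f(*p,.26)) for p in[(163,55),(292,68),(333,43)]])
print("board corner",L(f(385,488,0)), "catch",L(f(360,408,.023)),"rail",L(f(425,388,.015)))
goto(-.14,.001,.26)
E
python3 -m creep '[{"rz":-3.8}]' 0 10
```

```text
[array([-0.0874,  0.0312,  0.    ]), array([-0.0838, -0.0294,  0.    ]), array([-0.0271, -0.0293,  0.    ])]
[array([-0.0905,  0.0292,  0.26  ]), array([-0.0907, -0.0343,  0.26  ]), array([-0.0317, -0.0309,  0.26  ])]
board corner [ 0.0065 -0.0508  0.    ] catch [ 0.0517 -0.019   0.023 ] rail [ 0.1076 -0.0426  0.015 ]
t 0.2 bed [-0.3731 -0.4739  0.2469] rot [-179.94    0.    166.55] F [-0.67 -0.59 -0.04] Fbed 0.7 w 0.0872
tool shift [-0.4893 -0.2011 -0.0128]$[0]: bad value
```

The side view agrees with the top view: the carton's faces are at bed x of about −0.089 and −0.027, and it is centred within 1 mm. The creep call was refused, probably because each row needs all six keys.

```bash
python3 -m creep '[{"tx":0,"ty":0,"tz":0,"rx":0,"ry":0,"rz":-3.8},{"tx":-0.05,"ty":-0.015,"tz":0,"rx":0,"ry":0,"rz":0},{"tx":-0.05,"ty":-0.015,"tz":-0.004,"rx":0,"ry":0,"rz":0},{"tx":-0.05,"ty":-0.015,"tz":-0.004,"rx":0,"ry":0,"rz":0},{"tx":-0.05,"ty":-0.015,"tz":-0.004,"rx":0,"ry":0,"rz":0},{"tx":-0.05,"ty":-0.015,"tz":0,"rx":0,"ry":0,"rz":0},{"tx":-0.05,"ty":-0.015,"tz":0,"rx":0,"ry":0,"rz":0},{"tx":-0.05,"ty":-0.015,"tz":0,"rx":0,"ry":0,"rz":0},{"tx":-0.03,"ty":-0.01,"tz":0,"rx":0,"ry":0,"rz":0},{"tx":0,"ty":0,"tz":0,"rx":0,"ry":0,"rz":0}]' 0 10; python3 -c "
from h import *
goto(-.14,.001,.26)"
```

```text
time_s: 1.45
tool_pos: [0.5099, 0.4518, 0.259]
tool_rot: [-179.9, 0.1, 170.0]
force: [-0.0, -0.0, 0.5]
grip_width: 0.0018
t 1.45 bed [-0.2557 -0.0901  0.259 ] rot [-1.7989e+02  8.0000e-02  1.6999e+02] F [-0.02 -0.04  0.52] Fbed 0.05 w 0.0018
tool shift [-0.0918 -0.1151 -0.0007]
```

```bash
python3 -m creep '[{"tx":-0.046,"ty":-0.04,"tz":0,"rx":0,"ry":0,"rz":-0.4},{"tx":-0.046,"ty":-0.04,"tz":0,"rx":0,"ry":0,"rz":0},{"tx":0,"ty":-0.02,"tz":0,"rx":0,"ry":0,"rz":0},{"tx":0,"ty":0,"tz":0,"rx":0,"ry":0,"rz":0},{"tx":0,"ty":0,"tz":0,"rx":0,"ry":0,"rz":0}]'; python3 -c "
from h import *
goto(-.14,.001,.26)
import cv2
for n in('top','side'): cv2.imwrite('pics/%s1.png'%n,env.read_camera(n)['pixels'][100:300,100:400,::-1])"
```

```text
time_s: 2.08
tool_pos: [0.5794, 0.3443, 0.2596]
tool_rot: [179.9, -0.1, 171.0]
force: [-0.0, 0.6, -0.2]
grip_width: 0.0004
t 2.08 bed [-0.1613 -0.0035  0.2596] rot [ 1.7990e+02 -6.0000e-02  1.7096e+02] F [-0.05  0.57 -0.16] Fbed -0.56 w 0.0004
tool shift [-0.0043 -0.0214 -0.0004]
```

View pics/top1.png

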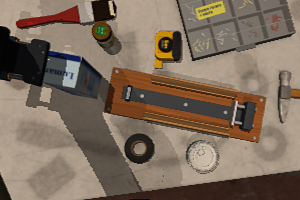

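View pics/side1.png

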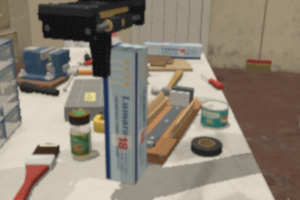

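The pushing finger (about (103,60) in the side crop) is behind the carton's top, and the gripper body is above the carton. I'm moving in slowly.

```bash
python3 -m creep '[{"tx":-0.0045,"ty":-0.008,"tz":0,"rx":0,"ry":0,"rz":0.6},{"tx":0,"ty":-0.008,"tz":0,"rx":0,"ry":0,"rz":0},{"tx":0,"ty":-0.008,"tz":0,"rx":0,"ry":0,"rz":0},{"tx":0,"ty":-0.006,"tz":0,"rx":0,"ry":0,"rz":0},{"tx":0,"ty":-0.003,"tz":0,"rx":0,"ry":0,"rz":0},{"tx":0,"ty":-0.003,"tz":0,"rx":0,"ry":0,"rz":0},{"tx":0,"ty":-0.003,"tz":0,"rx":0,"ry":0,"rz":0},{"tx":0,"ty":-0.003,"tz":0,"rx":0,"ry":0,"rz":0},{"tx":0,"ty":-0.003,"tz":0,"rx":0,"ry":0,"rz":0},{"tx":0,"ty":-0.003,"tz":0,"rx":0,"ry":0,"rz":0},{"tx":0,"ty":-0.003,"tz":0,"rx":0,"ry":0,"rz":0},{"tx":0,"ty":-0.003,"tz":0,"rx":0,"ry":0,"rz":0}]'; python3 -c "
from h import *
goto(-.105,.001,.26)"
```

```text
time_s: 3.68
tool_pos: [0.5762, 0.2872, 0.2596]
tool_rot: [180.0, 0.0, 170.2]
force: [0.4, -0.5, -0.4]
grip_width: 0.0007
t 3.67 bed [-0.1046  0.0029  0.2596] rot [180.     0.   170.15] F [ 0.4  -0.52 -0.4 ] Fbed 0.45 w 0.0007
tool shift [ 0.0019  0.0004 -0.0004]
```

```bash
python3 -m creep '[{"tx":0,"ty":-0.003,"tz":0,"rx":0,"ry":0,"rz":0},{"tx":0,"ty":-0.003,"tz":0,"rx":0,"ry":0,"rz":0},{"tx":0,"ty":-0.003,"tz":0,"rx":0,"ry":0,"rz":0},{"tx":0,"ty":-0.003,"tz":0,"rx":0,"ry":0,"rz":0}]'; python3 -c "
from h import *
goto(-.105,.001,.26)
import cv2
for n in('side',): cv2.imwrite('pics/%s2.png'%n,cv2.resize(env.read_camera(n)['pixels'][100:300,150:350,::-1],None,fx=2.5,fy=2.5))"
```

```text
time_s: 4.18
tool_pos: [0.5742, 0.2755, 0.2597]
tool_rot: [180.0, 0.0, 170.2]
force: [0.0, 0.4, 1.0]
grip_width: 0.0007
t 4.17 bed [-0.0926  0.0029  0.2597] rot [1.7999e+02 1.0000e-02 1.7015e+02] F [0.05 0.45 1.02] Fbed -0.45 w 0.0007
tool shift [ 0.0019  0.0124 -0.0003]
```

View pics/side2.png

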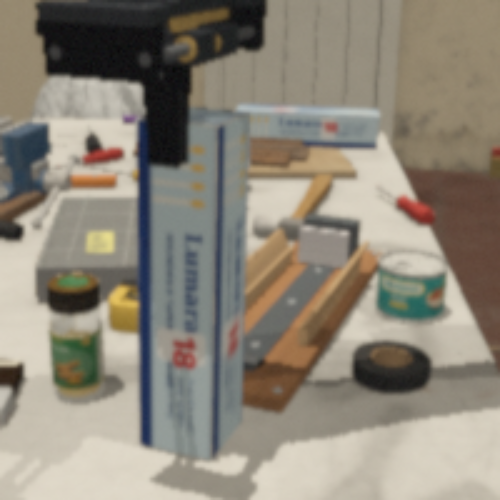

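The side view shows the finger to the left of the carton's middle (167 against 182 px in the zoom). I'll check how much of that is parallax.

```bash
python3 -c "
from h import *
import cv2
c=env.read_camera('side')
def P(x,y,z):
    X=c['R']@(M+A*x+B*y+np.array([0,0,z]))+c['t'];u=c['intrinsics']@X;u=u[:2]/u[2];return np.round((u-[150,100])*2.5,1)
for y in(.0175,.0029,-.011):print('finger',P(-.107,y,.235))
for y in(.031,0,-.031):print('carton',P(-.0905,y,.235))
c=env.read_camera('top');cv2.imwrite('pics/top2.png',cv2.resize(c['pixels'][100:260,80:280,::-1],None,fx=4,fy=4))
"
```

```text
finger [136.4 165.2]
finger [155.8 167.4]
finger [174.6 169.6]
carton [130.1 157.7]
carton [170.3 162.3]
carton [211.8 167. ]
```

View pics/top2.png

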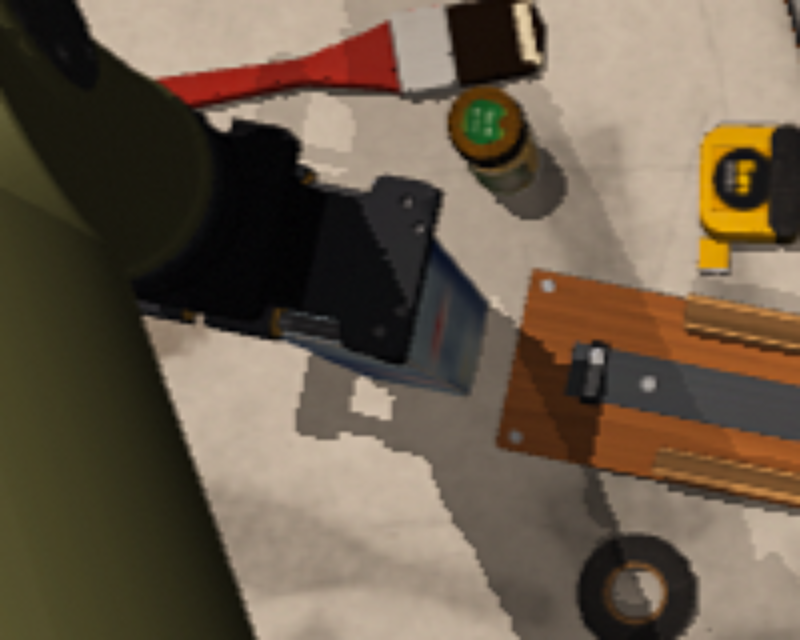

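The relative offset is only about 3 mm; the rest is parallax. I'll trim it by 2 mm and keep pushing.

```bash
python3 -m creep '[{"tx":0.002,"ty":-0.002,"tz":0,"rx":0,"ry":0,"rz":0.2},{"tx":0,"ty":-0.003,"tz":0,"rx":0,"ry":0,"rz":0},{"tx":0,"ty":-0.003,"tz":0,"rx":0,"ry":0,"rz":0},{"tx":0,"ty":-0.003,"tz":0,"rx":0,"ry":0,"rz":0},{"tx":0,"ty":-0.003,"tz":0,"rx":0,"ry":0,"rz":0}]'; python3 -c "
from h import *
goto(-.105,.001,.26)
import cv2
for n in('side',): cv2.imwrite('pics/%s3.png'%n,cv2.resize(env.read_camera(n)['pixels'][100:300,150:350,::-1],None,fx=2.5,fy=2.5))"
```

```text
time_s: 4.95
tool_pos: [0.5697, 0.2619, 0.2596]
tool_rot: [180.0, -0.0, 169.9]
force: [0.8, 0.2, 0.1]
grip_width: 0.0007
t 4.95 bed [-0.0785  0.0008  0.2596] rot [180.    -0.   169.94] F [0.79 0.17 0.06] Fbed -0.3 w 0.0007
tool shift [-0.0001  0.0265 -0.0004]
```

View pics/side3.png

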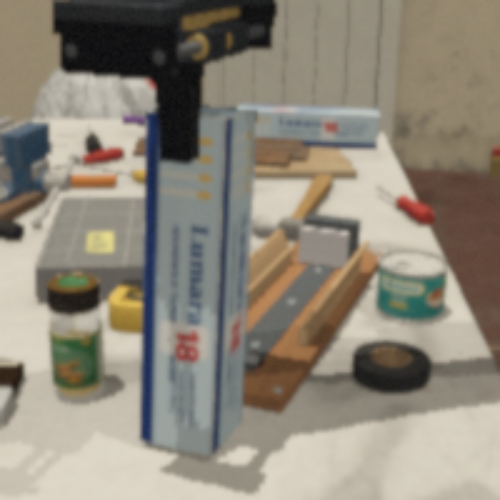

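The carton is tipping: its near bottom edge (180,445) has lifted. I'll carry on past the balance point.

```bash
python3 -m creep '[{"tx":0,"ty":-0.003,"tz":0,"rx":0,"ry":0,"rz":0},{"tx":0,"ty":-0.003,"tz":0,"rx":0,"ry":0,"rz":0},{"tx":0,"ty":-0.003,"tz":0,"rx":0,"ry":0,"rz":0},{"tx":0,"ty":-0.003,"tz":0,"rx":0,"ry":0,"rz":0},{"tx":0,"ty":-0.003,"tz":0,"rx":0,"ry":0,"rz":0},{"tx":0,"ty":-0.003,"tz":0,"rx":0,"ry":0,"rz":0},{"tx":0,"ty":-0.003,"tz":0,"rx":0,"ry":0,"rz":0},{"tx":0,"ty":-0.003,"tz":0,"rx":0,"ry":0,"rz":0},{"tx":0,"ty":-0.003,"tz":0,"rx":0,"ry":0,"rz":0},{"tx":0,"ty":-0.003,"tz":0,"rx":0,"ry":0,"rz":0},{"tx":0,"ty":-0.003,"tz":0,"rx":0,"ry":0,"rz":0},{"tx":0,"ty":-0.003,"tz":0,"rx":0,"ry":0,"rz":0},{"tx":0,"ty":-0.003,"tz":0,"rx":0,"ry":0,"rz":0}]'; python3 -c "
from h import *
goto(-.105,.001,.26)
import cv2
for n in('side',): cv2.imwrite('pics/%s4.png'%n,cv2.resize(env.read_camera(n)['pixels'][100:300,150:350,::-1],None,fx=2.5,fy=2.5))"
```

```text
time_s: 6.62
tool_pos: [0.563, 0.2235, 0.2596]
tool_rot: [180.0, 0.0, 169.9]
force: [0.6, 0.8, -0.1]
grip_width: 0.0006
t 6.62 bed [-0.0395  0.0005  0.2596] rot [180.     0.   169.95] F [ 0.62  0.77 -0.14] Fbed -0.86 w 0.0006
tool shift [-0.      0.0655 -0.0004]
```

View pics/side4.png

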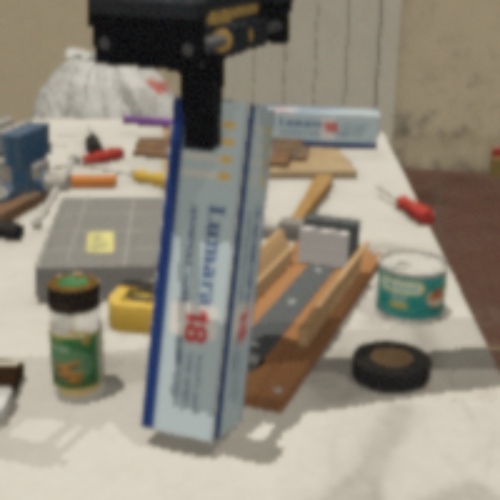

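```bash
python3 -m creep '[{"tx":0,"ty":-0.003,"tz":0,"rx":0,"ry":0,"rz":0},{"tx":0,"ty":-0.003,"tz":0,"rx":0,"ry":0,"rz":0},{"tx":0,"ty":-0.003,"tz":0,"rx":0,"ry":0,"rz":0},{"tx":0,"ty":-0.003,"tz":0,"rx":0,"ry":0,"rz":0},{"tx":0,"ty":-0.003,"tz":0,"rx":0,"ry":0,"rz":0},{"tx":0,"ty":0,"tz":0,"rx":0,"ry":0,"rz":0},{"tx":0,"ty":0,"tz":0,"rx":0,"ry":0,"rz":0},{"tx":0,"ty":0,"tz":0,"rx":0,"ry":0,"rz":0}]'; python3 -c "
from h import *
goto(-.105,.001,.26)
import cv2
for n in('side',): cv2.imwrite('pics/%s5.png'%n,cv2.resize(env.read_camera(n)['pixels'][100:300,150:350,::-1],None,fx=2.5,fy=2.5))"
```

```text
time_s: 7.68
tool_pos: [0.5604, 0.2091, 0.2596]
tool_rot: [180.0, 0.0, 170.0]
force: [-0.4, -0.3, 0.1]
grip_width: 0.0006
t 7.67 bed [-0.0249  0.0004  0.2596] rot [179.99   0.   169.96] F [-0.41 -0.3   0.12] Fbed 0.36 w 0.0006
tool shift [-0.0001  0.0801 -0.0004]
```

View pics/side5.png

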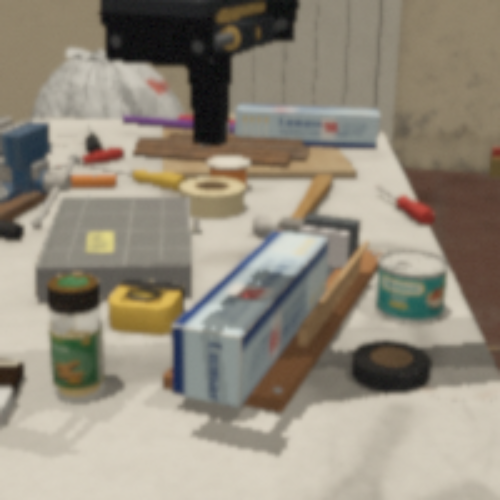

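The carton has fallen into the holder, with its near end at about (175–240, 325–405) in the zoom. I'll back off and measure it from above.

```bash
python3 -m creep '[{"tx":0,"ty":0.03,"tz":0,"rx":0,"ry":0,"rz":0},{"tx":0,"ty":0.04,"tz":0,"rx":0,"ry":0,"rz":0},{"tx":0,"ty":0.04,"tz":0,"rx":0,"ry":0,"rz":0},{"tx":0,"ty":0.03,"tz":0,"rx":0,"ry":0,"rz":0},{"tx":0,"ty":0,"tz":0,"rx":0,"ry":0,"rz":0}]'; python3 -c "
from h import *
goto(-.15,.0,.06)
import cv2
for n in('top',): cv2.imwrite('pics/%s6.png'%n,cv2.resize(env.read_camera(n)['pixels'][135:275,130:380,::-1],None,fx=3.2,fy=3.2,interpolation=2))
for n in('side',): cv2.imwrite('pics/%s6.png'%n,cv2.resize(env.read_camera(n)['pixels'][180:270,200:310,::-1],None,fx=6,fy=6,interpolation=2))"
```

```text
time_s: 8.35
tool_pos: [0.5836, 0.3503, 0.2585]
tool_rot: [180.0, -0.1, 170.2]
force: [-0.4, -0.5, -0.2]
grip_width: 0.0005
t 8.35 bed [-0.168  -0.0004  0.2585] rot [ 1.7997e+02 -9.0000e-02  1.7022e+02] F [-0.37 -0.5  -0.24] Fbed 0.56 w 0.0005
tool shift [-0.0007 -0.0181  0.1985]
```

View pics/top6.png

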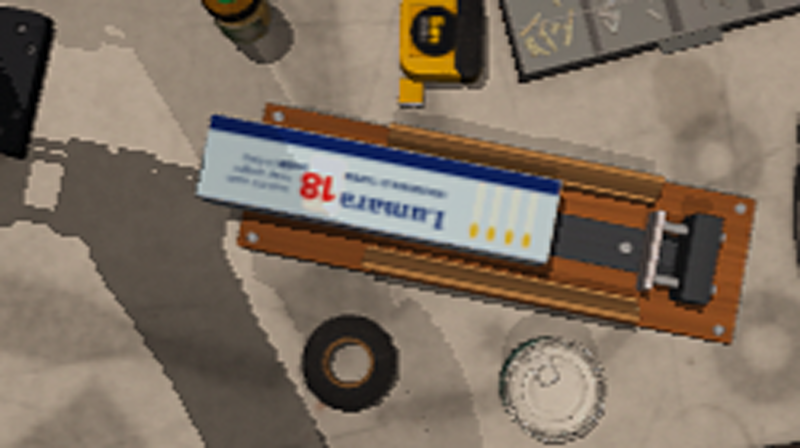

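View pics/side6.png

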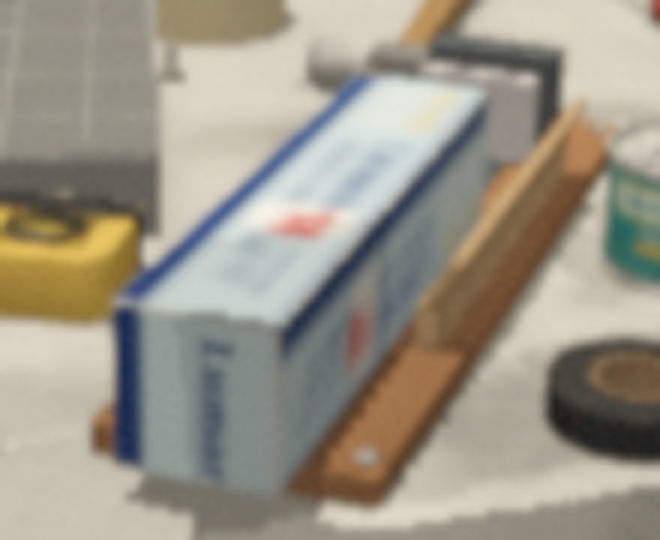

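The carton lies flat between the rails. In the top zoom its upper corners are (210,113), (197,197), (560,182) and (549,265).

Run:
```python
from h import *
c=env.read_camera("top")
f=lambda u,v,z:ray(c,(u/3.2+130-.34,v/3.2+135-.34),z)
C=[f(*p,.079) for p in[(210,113),(197,197),(549,265),(560,182)]]
print([L(p) for p in C],L(sum(C)/4),"sizes",[round(np.linalg.norm(C[i]-C[i-1]),4) for i in range(4)])
d=C[2]+C[3]-C[0]-C[1];print("yaw rel", np.degrees(np.arctan2(d@B,d@A)))
```

```text
[array([-0.0305,  0.0333,  0.079 ]), array([-0.0271, -0.0285,  0.079 ]), array([ 0.2319, -0.028 ,  0.079 ]), array([0.2287, 0.0327, 0.079 ])] [0.1007 0.0024 0.079 ] sizes [np.float64(0.2592), np.float64(0.0619), np.float64(0.259), np.float64(0.0608)]
yaw rel -0.0054723914808456845
```

```bash
python3 -m creep '[{"tx":-0.003,"ty":0.01,"tz":0.04,"rx":0,"ry":0,"rz":0.1},{"tx":0,"ty":0,"tz":0.05,"rx":0,"ry":0,"rz":0},{"tx":0,"ty":0,"tz":0.05,"rx":0,"ry":0,"rz":0},{"tx":0,"ty":0,"tz":0.04,"rx":0,"ry":0,"rz":0},{"tx":0,"ty":0,"tz":0.0185,"rx":0,"ry":0,"rz":0},{"tx":0,"ty":0,"tz":0,"rx":0,"ry":0,"rz":0}]'; python3 -c "
from h import *
goto(-.07,.002,.06)"
```

```text
time_s: 9.25
tool_pos: [0.5894, 0.355, 0.0605]
tool_rot: [-179.9, -0.1, 169.8]
force: [0.7, -0.3, 1.3]
grip_width: 0.0008
t 9.25 bed [-0.1735  0.0045  0.0605] rot [-1.7992e+02 -6.0000e-02  1.6979e+02] F [ 0.75 -0.26  1.33] Fbed 0.13 w 0.0008
tool shift [ 0.0015 -0.1036  0.0007]
```

```bash
python3 -m creep '[{"tx":0.0015,"ty":-0.03,"tz":0,"rx":0,"ry":0,"rz":-0.5},{"tx":0,"ty":-0.04,"tz":0,"rx":0,"ry":0,"rz":0},{"tx":0,"ty":-0.03,"tz":0,"rx":0,"ry":0,"rz":0},{"tx":0,"ty":0,"tz":0,"rx":0,"ry":0,"rz":0}]';python3 -c "
from h import *
goto(-.05,.002,.06)"
python3 -m creep '[{"tx":0,"ty":-0.004,"tz":0,"rx":0,"ry":0,"rz":0},{"tx":0,"ty":-0.004,"tz":0,"rx":0,"ry":0,"rz":0},{"tx":0,"ty":-0.003,"tz":0,"rx":0,"ry":0,"rz":0},{"tx":0,"ty":-0.003,"tz":0,"rx":0,"ry":0,"rz":0},{"tx":0,"ty":-0.003,"tz":0,"rx":0,"ry":0,"rz":0},{"tx":0,"ty":-0.003,"tz":0,"rx":0,"ry":0,"rz":0},{"tx":0,"ty":-0.003,"tz":0,"rx":0,"ry":0,"rz":0}]';python3 -c "
from h import *
goto(-.05,.002,.06)"
```

```text
time_s: 9.75
tool_pos: [0.5732, 0.2547, 0.0641]
tool_rot: [179.9, 0.2, 170.1]
force: [-0.2, 0.3, 0.5]
grip_width: 0.0004
t 9.75 bed [-0.072   0.0054  0.0641] rot [179.93   0.22 170.06] F [-0.2   0.31  0.46] Fbed -0.27 w 0.0004
tool shift [ 0.0033 -0.0221  0.004 ]
time_s: 10.62
tool_pos: [0.5671, 0.235, 0.061]
tool_rot: [180.0, 0.0, 170.3]
force: [0.0, -0.9, 1.4]
grip_width: 0.0005
t 10.62 bed [-0.0515  0.0027  0.061 ] rot [180.     0.   170.34] F [ 0.04 -0.87  1.36] Fbed 0.85 w 0.0005
tool shift [ 0.0007 -0.0015  0.001 ]
```

```bash
for i in 1 2 ; do python3 -m creep '[{"tx":0,"ty":-0.003,"tz":0,"rx":0,"ry":0,"rz":0},{"tx":0,"ty":-0.003,"tz":0,"rx":0,"ry":0,"rz":0},{"tx":0,"ty":-0.003,"tz":0,"rx":0,"ry":0,"rz":0},{"tx":0,"ty":-0.003,"tz":0,"rx":0,"ry":0,"rz":0},{"tx":0,"ty":-0.003,"tz":0,"rx":0,"ry":0,"rz":0}]' >/dev/null;python3 -c "
from h import *
status()"; done; python3 -c "
from h import *
import cv2
for n in('top',): cv2.imwrite('pics/%s7.png'%n,cv2.resize(env.read_camera(n)['pixels'][135:275,130:380,::-1],None,fx=3.2,fy=3.2,interpolation=2))
for n in('side',): cv2.imwrite('pics/%s7.png'%n,cv2.resize(env.read_camera(n)['pixels'][170:270,190:310,::-1],None,fx=5,fy=5,interpolation=2))"
```

```text
t 11.25 bed [-0.0372  0.0025  0.0611] rot [1.7996e+02 1.0000e-02 1.7038e+02] F [-0.21  2.05 -0.31] Fbed -1.98 w 0.0007
t 11.88 bed [-0.0215  0.0027  0.0611] rot [180.     0.   170.35] F [ 0.42  2.46 -1.38] Fbed -2.5 w 0.0005
```

View pics/top7.png

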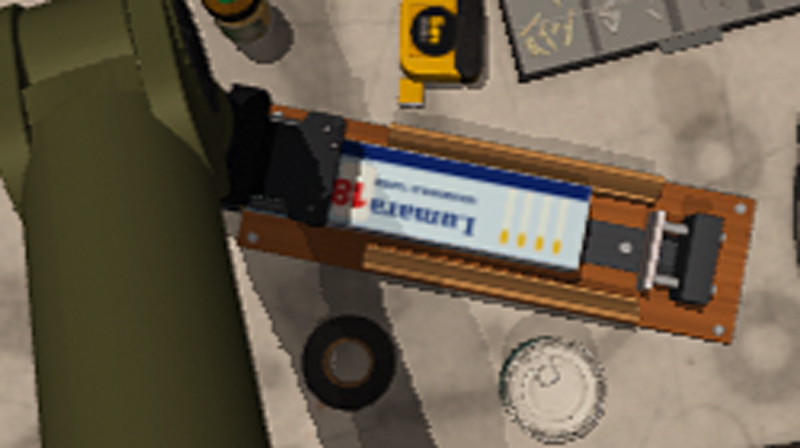

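View pics/side7.png

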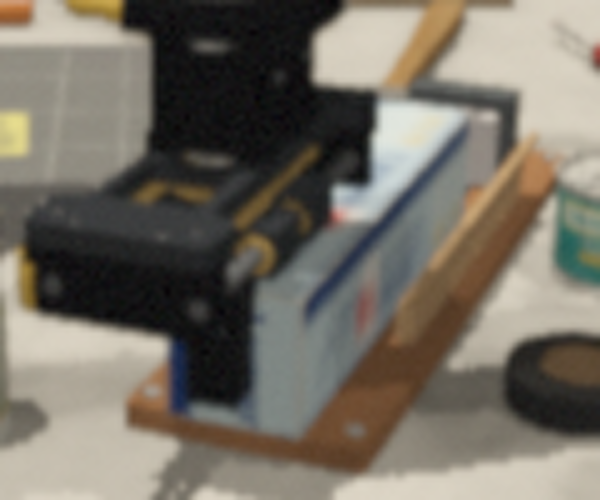

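The carton is sliding at 2–2.5 N and is straight. Its far end is about 57 mm from the plate, so I'll go on and check the force each step.

```bash
for i in 1 2 3; do python3 -m creep '[{"tx":0,"ty":-0.003,"tz":0,"rx":0,"ry":0,"rz":0},{"tx":0,"ty":-0.003,"tz":0,"rx":0,"ry":0,"rz":0},{"tx":0,"ty":-0.003,"tz":0,"rx":0,"ry":0,"rz":0},{"tx":0,"ty":-0.003,"tz":0,"rx":0,"ry":0,"rz":0},{"tx":0,"ty":-0.003,"tz":0,"rx":0,"ry":0,"rz":0}]' >/dev/null;python3 -c "
from h import *
status()"; done; python3 -c "
from h import *
import cv2
for n in('top',): cv2.imwrite('pics/%s8.png'%n,cv2.resize(env.read_camera(n)['pixels'][135:275,130:380,::-1],None,fx=3.2,fy=3.2,interpolation=2))"
```

```text
t 12.6 bed [-0.0065  0.0027  0.0611] rot [180.     0.   170.34] F [ 0.78  1.66 -0.16] Fbed -1.77 w 0.0006
t 13.22 bed [0.0084 0.0027 0.0611] rot [179.99   0.   170.35] F [ 0.62  2.15 -0.44] Fbed -2.23 w 0.0002
t 13.85 bed [0.0235 0.0027 0.0611] rot [180.     0.   170.35] F [0.76 1.59 0.18] Fbed -1.69 w 0.0007
```

View pics/top8.png

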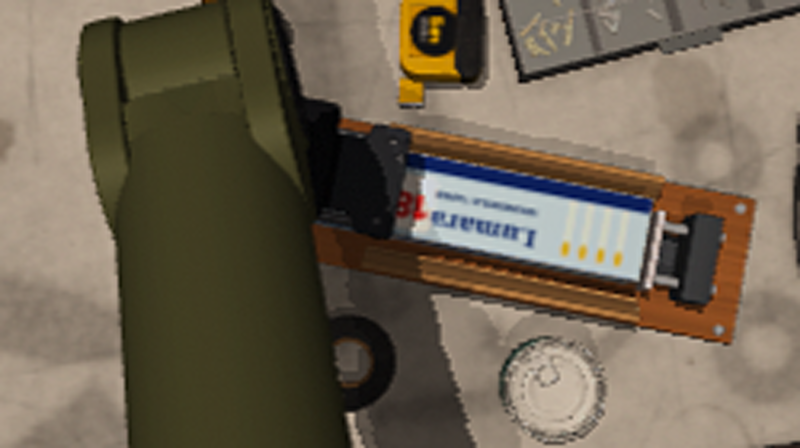

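The far end (653,195) is almost at the plate, so I'm going in finer steps.

```bash
for i in 1 2 3 4 5; do python3 -m creep '[{"tx":0,"ty":-0.0015,"tz":0,"rx":0,"ry":0,"rz":0},{"tx":0,"ty":-0.0015,"tz":0,"rx":0,"ry":0,"rz":0}]' >/dev/null;python3 -c "
from h import *
status()"; done
```

```text
t 14.15 bed [0.0262 0.0027 0.0611] rot [179.99   0.   170.36] F [1.21 2.1  0.89] Fbed -2.27 w 0.0002
t 14.4 bed [0.0293 0.0027 0.0611] rot [180.     0.   170.36] F [ 0.51  1.59 -0.63] Fbed -1.65 w 0.0006
t 14.65 bed [0.0316 0.0027 0.0612] rot [1.7993e+02 2.0000e-02 1.7036e+02] F [0.5  5.16 0.37] Fbed -5.17 w 0.0007
t 14.9 bed [0.0331 0.003  0.0616] rot [1.7982e+02 9.0000e-02 1.7042e+02] F [ 2.4   6.92 -0.13] Fbed -7.23 w 0.0003
t 15.15 bed [0.0353 0.003  0.0618] rot [1.7976e+02 1.2000e-01 1.7044e+02] F [2.74 7.44 0.46] Fbed -7.8 w 0.0005
```

The plate was met at TCP x of about 0.032. The catch should release near 0.040 at about 11 N, and the stop is near 0.043.

```bash
for i in 1 2 3 4 ; do python3 -m creep '[{"tx":0,"ty":-0.001,"tz":0,"rx":0,"ry":0,"rz":0},{"tx":0,"ty":-0.001,"tz":0,"rx":0,"ry":0,"rz":0}]' >/dev/null;python3 -c "
from h import *
status()"; done;  python3 -c "
from h import *
import cv2
for n in('top',): cv2.imwrite('pics/%s9.png'%n,cv2.resize(env.read_camera(n)['pixels'][135:275,130:380,::-1],None,fx=3.2,fy=3.2,interpolation=2))
for n in('side',): cv2.imwrite('pics/%s9.png'%n,cv2.resize(env.read_camera(n)['pixels'][170:270,190:310,::-1],None,fx=5,fy=5,interpolation=2))"
```

```text
t 15.4 bed [0.0367 0.0031 0.062 ] rot [1.7972e+02 1.4000e-01 1.7046e+02] F [ 2.63  8.51 -0.14] Fbed -8.83 w 0.0006
t 15.65 bed [0.0381 0.0032 0.0621] rot [1.7968e+02 1.6000e-01 1.7049e+02] F [ 2.59 10.66  0.33] Fbed -10.95 w 0.0005
t 15.9 bed [0.0397 0.0032 0.0622] rot [1.7965e+02 1.7000e-01 1.7050e+02] F [ 2.09 10.46 -0.56] Fbed -10.67 w 0.0004
t 16.15 bed [0.0414 0.0031 0.0621] rot [1.7963e+02 1.7000e-01 1.7051e+02] F [ 2.57 11.49 -0.82] Fbed -11.76 w 0.0003
```

View pics/side9.png

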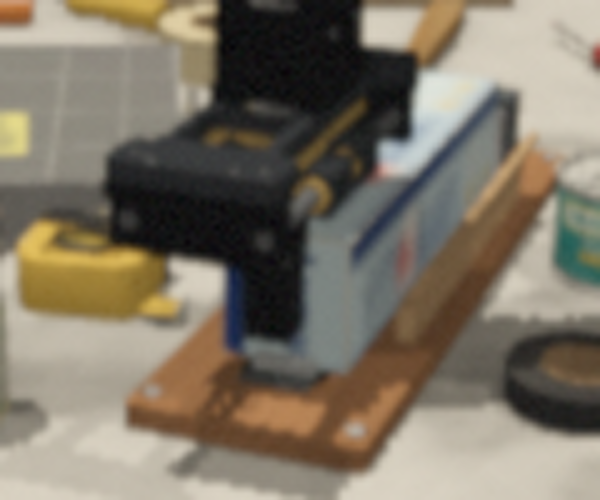

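View pics/top9.png

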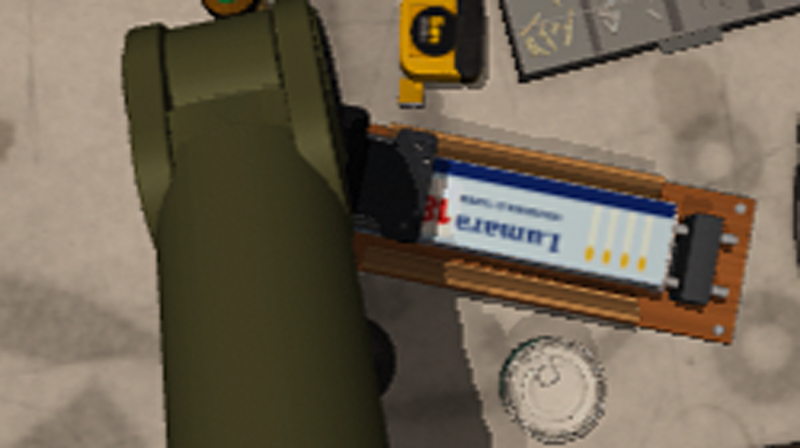

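The catch appears raised below the finger, around (285,365) in the side zoom. The force fits about 8.3 mm of travel, so I'll push 1 mm more for margin and then retreat.

```bash
python3 -m creep '[{"tx":0,"ty":-0.001,"tz":0,"rx":0,"ry":0,"rz":0},{"tx":0,"ty":0,"tz":0,"rx":0,"ry":0,"rz":0},{"tx":0,"ty":0,"tz":0,"rx":0,"ry":0,"rz":0}]' >/dev/null;python3 -c "
from h import *
status()"
python3 -m creep '[{"tx":0,"ty":0.002,"tz":0,"rx":0,"ry":0,"rz":0},{"tx":0,"ty":0.002,"tz":0,"rx":0,"ry":0,"rz":0},{"tx":0,"ty":0,"tz":0,"rx":0,"ry":0,"rz":0}]' >/dev/null;python3 -c "
from h import *
status()"
python3 -m creep '[{"tx":0,"ty":0.002,"tz":0,"rx":0,"ry":0,"rz":0},{"tx":0,"ty":0.002,"tz":0,"rx":0,"ry":0,"rz":0},{"tx":0,"ty":0,"tz":0,"rx":0,"ry":0,"rz":0}]' >/dev/null;python3 -c "
from h import *
status()"
```

```text
t 16.62 bed [0.0422 0.0031 0.0621] rot [1.7962e+02 1.7000e-01 1.7052e+02] F [ 3.3  11.24 -0.65] Fbed -11.64 w 0.0003
t 17.0 bed [0.0395 0.003  0.0618] rot [1.7972e+02 1.3000e-01 1.7048e+02] F [ 1.62  9.66 -0.56] Fbed -9.8 w 0.0005
t 17.38 bed [0.0392 0.0029 0.0612] rot [1.7998e+02 2.0000e-02 1.7035e+02] F [ 0.94  3.38 -0.2 ] Fbed -3.49 w 0.0002
```

While backing off, the force fell from 9.8 to 3.5 N with almost no finger motion, so the catch is now holding the carton. I'm retreating along the axis, then up.

```bash
python3 -m creep '[{"tx":0,"ty":0.004,"tz":0,"rx":0,"ry":0,"rz":0},{"tx":0,"ty":0.015,"tz":0,"rx":0,"ry":0,"rz":0},{"tx":0,"ty":0.03,"tz":0,"rx":0,"ry":0,"rz":0},{"tx":0,"ty":0.04,"tz":0,"rx":0,"ry":0,"rz":0},{"tx":0,"ty":0.05,"tz":0,"rx":0,"ry":0,"rz":0},{"tx":0,"ty":0.05,"tz":-0.03,"rx":0,"ry":0,"rz":0},{"tx":0,"ty":0.03,"tz":-0.05,"rx":0,"ry":0,"rz":0},{"tx":0,"ty":0,"tz":-0.05,"rx":0,"ry":0,"rz":0},{"tx":0,"ty":0,"tz":0,"rx":0,"ry":0,"rz":0},{"tx":0,"ty":0,"tz":0,"rx":0,"ry":0,"rz":0}]';  python3 -c "
from h import *
status()
import cv2
for n in('top',): cv2.imwrite('pics/%s10.png'%n,cv2.resize(env.read_camera(n)['pixels'][135:275,130:380,::-1],None,fx=3.2,fy=3.2,interpolation=2))
for n in('side',): cv2.imwrite('pics/%s10.png'%n,cv2.resize(env.read_camera(n)['pixels'][170:270,190:310,::-1],None,fx=5,fy=5,interpolation=2))"
```

```text
time_s: 18.62
tool_pos: [0.5882, 0.3614, 0.1905]
tool_rot: [-180.0, -0.0, 170.3]
force: [0.3, -0.7, -1.3]
grip_width: 0.0003
t 18.62 bed [-0.1797  0.0023  0.1905] rot [-1.7995e+02 -4.0000e-02  1.7035e+02] F [ 0.27 -0.67 -1.27] Fbed 0.62 w 0.0003
```

View pics/side10.png

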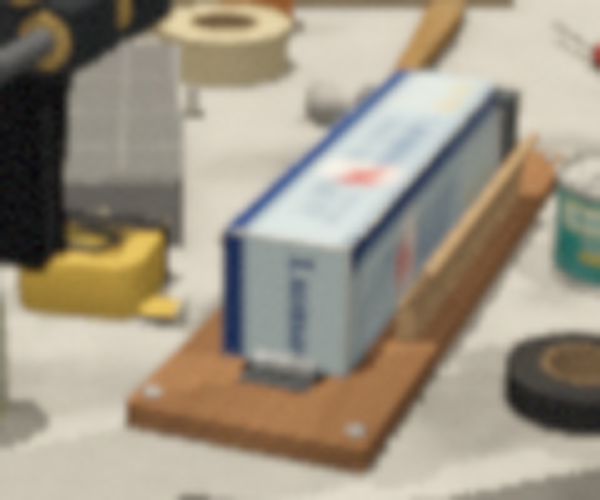

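View pics/top10.png

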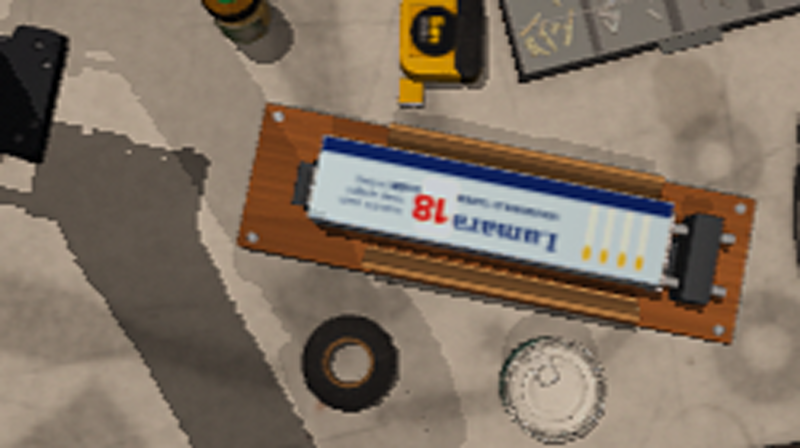

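The carton is clamped: the plate rods stick out behind their block at (725,240) and (720,290), and the catch stands behind the near end. The neighbouring objects are where they started. I'll do one quick numeric check and then hand in.

Run:
```python
from h import *
c=env.read_camera("top")
f=lambda u,v,z:ray(c,(u/3.2+130-.34,v/3.2+135-.34),z)
C=[f(*p,.077) for p in[(323,137),(308,219),(664,288),(674,203)]]
print([L(p) for p in C],L(sum(C)/4))
env.sign_off()
```

```text
[array([0.0533, 0.0321, 0.077 ]), array([ 0.0545, -0.0286,  0.077 ]), array([ 0.3168, -0.0283,  0.077 ]), array([0.3132, 0.0338, 0.077 ])] [0.1845 0.0023 0.077 ]
the job is handed in; nothing more can be done
```

The carton is tipped into the holder, clamped between the raised catch and the sprung end plate, and the job is handed in. `sign_off` gives no verdict, so this rests on my own checks.

- **Tipping:** I pushed it near its top with the closed fingers until it fell. It lay flat between the rails, about 2 mm off the middle line, with its far end about 80 mm short of the plate.
- **Sliding:** I pushed its near end in. It slid at about 2 N, met the plate, and the force rose to about 12 N. That was the highest reading, well under the 25 N limit.
- **Clamping:** When I backed the finger off, the force fell from 9.8 to 3.5 N with almost no motion, so the catch was taking the load. The last pictures show the catch up behind the near end and the plate pushed in.
- **Final position:** The carton is parallel to the holder and about 2 mm off its middle line. The robot is well clear of it. In the pictures, the jar, tape measure, tape roll and tin look where they started.

**Disagreements:**
- The last picture puts the near end at about x = 0.054, while the first one put the catch's inner face at about 0.057. That is within what pixel picking and calibration allow, and the drop in force settles that the catch is holding.
- I could not read the plate's travel directly. I judged it at about 7 mm or more from the force and the pictures.

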